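Level the culture dishes and close their tub

ROBOT

A 6-joint arm with a two-finger parallel gripper is mounted at the origin on the work surface. World frame = base frame: x ahead of the robot, y to its left, z up, the work surface at z = 0. Lengths are in mm, angles in rad, forces in N, time in s.
With the tool pointing down it reaches from about 325 to 900 mm from the base axis. Payload 6.1 kg.
Tool frame: the origin (TCP) lies between the finger pads; the fingertips stand 22 mm ahead of it and the grasp point (between the pads) lies 3 mm ahead of it; z points along the fingers, x is the direction in which the jaws open and shut, and the axes are right-handed (so a half turn about z gives the same grasp; the last joint's range is limited). The gripper opens to 87 mm and grips with 3 to 60 N. Pads are 19 mm wide; open, the fingers measure 117 mm over their backs; the gripper's body (75 mm by 190 mm) begins 51 mm behind the grasp point.
Start: joints at [-1.236, 0.22, 1.526, -0, 1.395, -0.126], TCP at [277.908, -559.806, 244.538] pointing down, gripper open.
Joint ranges: [-2.98, 2.98], [-0.91, 2.08], [0.09, 2.57], [-1.24, 4.39], [0.2, 2.65], [-2.68, 2.68]. Speed limits (rad/s): [2.57, 2.57, 3.01, 3.14, 3.14, 3.14].

INTERFACE

Orientations are given as a unit quaternion [x, y, z, w].
In Python, from cell import state, camera, camera_model, sign_off, find_in, regions_of gives the robot as it stands. The module is installed in compiled form; this text tells all that it offers.
- The arm moves only by the shell command python3 -m inch 'ROWS' [FORCE]. ROWS is JSON, a list of rows, each a list of 7 numbers: the turn, a rotation vector about the tool's x, y, z in rad, then the shift along the tool's x, y, z in m, then the opening, from 0 (shut) to 1 (fully open). A call has 1 to 20 rows; each row is the pose to reach, as a shift and turn from the pose commanded when the call began, along the tool's axes at that moment; what a row does not reach only later rows make up. A row lasts 1/10 s, in which the tool goes at most 50 mm and 8.59 degrees, less where a joint would pass 70% of its speed; a pose out of reach is approached as far as the arm can. A call with a gripper value outside its range is refused whole. The fingers move at their own pace and stop on an object; FORCE is the grip in N (left out, the last holds). Time passes only in rows, so rows that repeat a pose let the fingers close. It gives the time, the measured TCP pose, the force and the opening at its end, in the units of the state.
- state(): the state, without advancing time (a new reading comes with each control period).
- camera(name): name is "scene" or "side" or "wrist"; returns the picture (480x640x3 uint8, red, green, blue); there is no depth.
- camera_model(name): a dict with "fx", "fy", "cx", "cy" (pixels), "world_to_cam" (4x4, takes a point from world to camera coordinates); the wrist camera has in their place "hand_eye" (4x4, takes a point from camera to tool coordinates, whose origin is the TCP and whose axes are the tool frame's). Camera axes: x right, y up, looking along -z (the intrinsics and any distortion apply to the point x, -y, -z); pixel columns grow to the right and rows downward; lengths in mm; the calibration is good to about 2 mm. A picture is of the moment at which its call begins: read the wrist's pose just before it. camera_model takes no time and is no camera call.
- sign_off(): hands the job in, once; it reports no verdict.
Trained networks look in the newest picture that a camera, given by its name, has taken for a name from the list of things; names that differ only in an ending like _2 or _b are one class to them, and where a whole thing is asked for, a point or a joint stands for the part that bears it (a point fixed in the world has none). Each returns a list of dicts, best first, with "p" (0 to 1); they miss things now and then, are a little off and sometimes report something else, mostly with a low value. They report only what shows in the picture. A call takes as long as a camera call. They do not tell look-alikes from the thing itself.
- find_in(camera, target): "position" ([column, row] in pixels, amid what is visible of it).
- regions_of(camera, target): "mask" (480x640 bool, what is visible of it) and "position" ([column, row] in pixels, amid what is visible of it).
The state is a dict: "time_s": time; "joints": joint angles; "qd": joint speeds; "joint_efforts": joint torques, N m; "tcp_pos": TCP position; "orientation": TCP orientation; "wrist_force": force on the tool from outside, world axes, zero at the start; "moment": the same for the moment, N m; "grip_width": finger opening in mm.
Only numpy, scipy, OpenCV 4.12 (cv2) and the standard library are available. Lean on these libraries where they do the work, as an engineer would, in place of code of your own. Each camera call takes 0.05 s, during which the arm holds its last target.

TASK

One stack of culture dishes in the white tub stands a dish too high for the lid. Lift that stack's top dish off, set it squarely on the shorter stack without dropping or tipping it, and leave the other dishes standing where they are; then lower the blue lid onto the tub (do not let it drop) so that it sits fully home all round, and let go. Do not disturb the other things on the bench.

Things in the scene. Friction and masses are not known exactly. Their poses are not given: they have to be found in the camera images.
- tub: white open tub, fixed to the bench, outside 140 mm (its x) by 168 mm (its y), 54 mm high, walls and floor 4 mm thick. Origin: centre of the underside, z up. Two dish stacks stand in it about 38 mm either side of the centre along its y: one of four dishes, one of two (which side is which changes). Along its x about 36 mm are free on each side of a dish for the fingers.
- tub_rim (a point): centre of the tub's mouth, level with its rim, 54 mm above its underside and 50 mm above its inside floor. A stack of three dishes (45 mm) stays below the rim, a stack of four (60 mm) stands above it and keeps the lid off. Axes as the tub's.
- lid_grip (a point): blue lift-off lid, about 0.22 kg, with a white bar handle; the point is the bar's centre. The bar is 14 mm wide (lid's x), 100 mm long (lid's y), 14 mm tall, its underside 18 mm above the lid's flat top, with a foot at each end (40 to 50 mm from the middle). The centre is 43 mm above the skirt's lower edge, on which the lid lies on the bench.
- lid_seat (a point): centre of the lid plate's underside, 29 mm below the bar's centre, 14 mm above the skirt's lower edge. When home it lies at the rim's height over the tub's centre (bar centre 83 mm above the tub's underside), the lid's y along the tub's y, either way round. The skirt, 158 by 186 mm over its flared lower edge, goes outside the rim: 2.5 mm clear a side, 6.5 mm at the lower edge.
- tall4_c (a point): one of the six alike culture dishes (clear round dish 60 mm across, 15 mm tall, amber agar, blue sealing band; lid and base sealed as one piece, 30 g). The point is its centre, half-way up; z is its upright axis. This is the top (fourth) dish of the taller stack at the start: the one to move. Its underside starts about 5 mm below the rim.
- tall3_c (a point): one of the six alike culture dishes (clear round dish 60 mm across, 15 mm tall, amber agar, blue sealing band; lid and base sealed as one piece, 30 g). The point is its centre, half-way up; z is its upright axis. Third from below in the taller stack.
- tall2_c (a point): one of the six alike culture dishes (clear round dish 60 mm across, 15 mm tall, amber agar, blue sealing band; lid and base sealed as one piece, 30 g). The point is its centre, half-way up; z is its upright axis. Second from below in the taller stack.
- tall1_c (a point): one of the six alike culture dishes (clear round dish 60 mm across, 15 mm tall, amber agar, blue sealing band; lid and base sealed as one piece, 30 g). The point is its centre, half-way up; z is its upright axis. Lowest in the taller stack.
- short2_c (a point): one of the six alike culture dishes (clear round dish 60 mm across, 15 mm tall, amber agar, blue sealing band; lid and base sealed as one piece, 30 g). The point is its centre, half-way up; z is its upright axis. Upper dish of the shorter stack, on which the moved dish must stand (centres then 15 mm apart in height).
- short1_c (a point): one of the six alike culture dishes (clear round dish 60 mm across, 15 mm tall, amber agar, blue sealing band; lid and base sealed as one piece, 30 g). The point is its centre, half-way up; z is its upright axis. Lower dish of the shorter stack.
- slidebox: bystander: green closed slide box, 100 x 82 x 34 mm; origin at the centre of its underside
- oil: bystander: small amber bottle of immersion oil, 30 mm across, 62 mm tall; origin at the centre of its underside
- counter: bystander: steel hand tally counter, 48 mm across, 21 mm tall; origin at the centre of its underside
Not all that is in view belongs to the job. There is more than one size of the part that bears lid_grip; the job needs the larger. Of the things that look like the tub, the smaller one is meant.

How it is judged (in metres and radians):
On the way, in this order (a step that is already met when the one before it is completed fails the run):
1. the top dish, still held, is brought down onto the shorter stack (horizontal distance between tall4_c and short2_c below 0.012 m and z of tall4_c in the frame of short2_c below 0.021 m and contact force between the fingers and tall4 above 0.3 N).
2. the dish is let go and stands level and square on the shorter stack (horizontal distance between tall4_c and short2_c below 0.012 m and z of tall4_c in the frame of short2_c between 0.012 and 0.018 m and angle between tall4_c's own z axis and vertical below 0.08 rad and contact force between the fingers and tall4 below 0.1 N), for 0.2 s.
3. the lid, still held, is lowered to within 15 mm of its seat (horizontal distance between lid_grip and tub below 0.012 m and z of lid_grip in the frame of tub below 0.098 m and contact force between the fingers and lid above 0.3 N).
At the end, for the whole second after the job is handed in: Lid home: bar centre 80-86 mm above the tub's underside, within 8 mm of its centre, tilt under 0.03 rad, sides aligned (0.1 rad). Moved dish level (0.08 rad) on the shorter stack, 12 mm sideways, 12-18 mm above the dish under it; other dishes within 15 mm of their starts; all at rest (z of lid_grip in the frame of tub between 0.08 and 0.086 m and angle between lid_grip's own z axis and vertical below 0.03 rad and horizontal distance between lid_grip and tub below 0.008 m and angle between the y axis of lid_grip and the y axis of tub, either way round below 0.1 rad and horizontal distance between tall4_c and short2_c below 0.012 m and z of tall4_c in the frame of short2_c between 0.012 and 0.018 m and angle between tall4_c's own z axis and vertical below 0.08 rad and distance of each of tall1_c, tall2_c, tall3_c, short1_c, short2_c from where it was at the start of the episode below 0.015 m and linear speed of each of lid, tall4 below 0.02 m/s); the robot touches nothing.
It fails at once if a dish is tipped more than about 30 degrees (angle between any of tall1_c, tall2_c, tall3_c, short1_c, short2_c, tall4_c's own z axis and vertical above 0.52 rad).
It fails at once if the slide box, oil bottle or tally counter is shifted more than 30 mm (distance of any of slidebox, oil, counter from where it was at the start of the episode above 0.03 m).
It also fails if it takes over 51 s, if anything falls off the work surface, if the arm or the gripper's body presses on something with over 40 N, if the wrist force passes 120 N, or if a joint passes its speed limit or range.

## Working session

There is one attempt and no reset: what is moved stays moved. The work goes in short steps, Python scripts to look and compute and a shell command to move; the robot and the scene stay as the last step left them, time stands still between calls to the robot, and variables do not carry over. Pictures are saved under pics/ and viewed, and the job is handed in when it is done.

```bash
ls; mkdir -p pics
python3 - <<'E'
from cell import *
import cv2
s=state();print(s)
for n in("scene","side","wrist"):
    im=camera(n);cv2.imwrite(f"pics/{n}0.png",im[:,:,::-1]);print(n,camera_model(n))
E
```

```text
pics
{'time_s': 0.0, 'joints': array([-1.23607050e+00,  2.21216899e-01,  1.52760192e+00,  2.45487481e-06,
        1.39469531e+00, -1.26132537e-01]), 'qd': array([-0.001335  , -0.00149278,  0.0012791 , -0.00108996,  0.00063283,
        0.00038483]), 'joint_efforts': array([ 2.32018931e-05, -4.94609034e+01, -3.87376285e+01,  6.99199713e-02,
        5.70606161e-02, -1.30096359e-04]), 'tcp_pos': array([ 277.73765695, -559.2597876 ,  243.44779349]), 'orientation': array([ 8.49916278e-01, -5.26916879e-01, -7.45617464e-04, -6.05866907e-04]), 'wrist_force': array([0.51730353, 0.15184555, 0.2038531 ]), 'moment': array([ 0.04774051,  0.02282396, -0.02311906]), 'grip_width': 86.90161652297778}
scene {'fx': 455.64188969616276, 'fy': 455.64188969616276, 'cx': 323.10020476356976, 'cy': 238.2310455305619, 'world_to_cam': array([[ 2.87512940e-01,  9.57654852e-01, -1.52805127e-02,
        -1.52972029e+02],
       [-6.51181205e-01,  2.07151231e-01,  7.30103695e-01,
         2.75363619e+02],
       [ 7.02352723e-01, -1.99963878e-01,  6.83165500e-01,
        -1.36665297e+03],
       [ 0.00000000e+00,  0
[... 286 characters left out ...]
7e-01, -7.24452290e-01,  6.63132490e-01,
        -1.11021392e+02],
       [-1.69729725e-01,  6.41047459e-01,  7.48498481e-01,
        -1.19584889e+03],
       [ 0.00000000e+00,  0.00000000e+00,  0.00000000e+00,
         1.00000000e+00]])}
wrist {'fx': 374.0605358102516, 'fy': 374.0605358102516, 'cx': 321.5838886931534, 'cy': 240.87600863263836, 'hand_eye': array([[ 9.99999811e-01, -3.47058809e-04, -5.08328283e-04,
         4.57167947e-01],
       [-4.70802182e-04, -9.63278696e-01, -2.68503131e-01,
        -7.39260769e+01],
       [-3.96475429e-04,  2.68503320e-01, -9.63278677e-01,
        -1.41413943e+02],
       [ 0.00000000e+00,  0.00000000e+00,  0.00000000e+00,
         1.00000000e+00]])}
```

View pics/scene0.png

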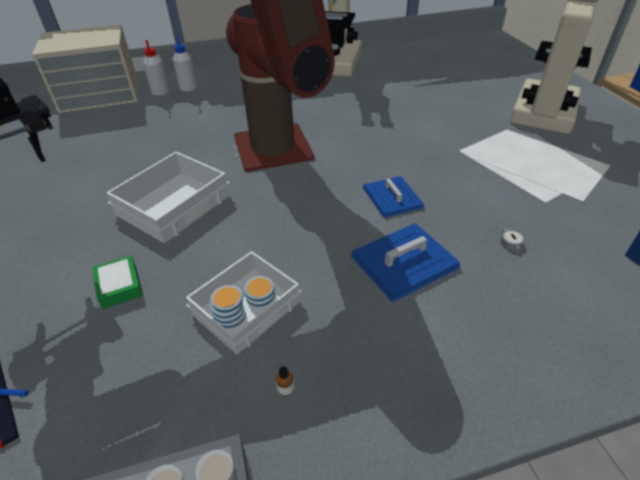

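View pics/side0.png

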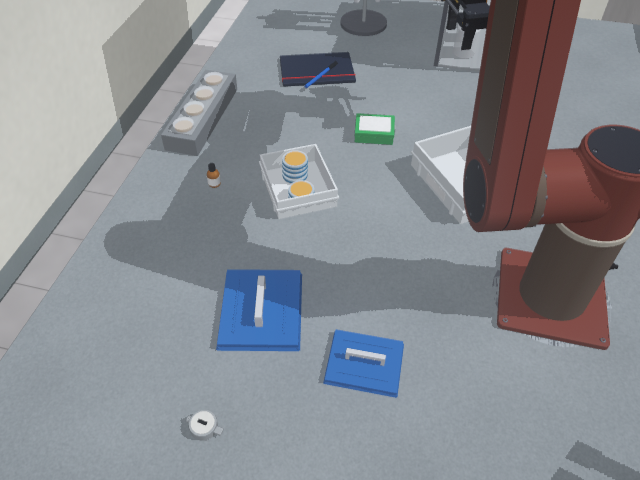

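View pics/wrist0.png

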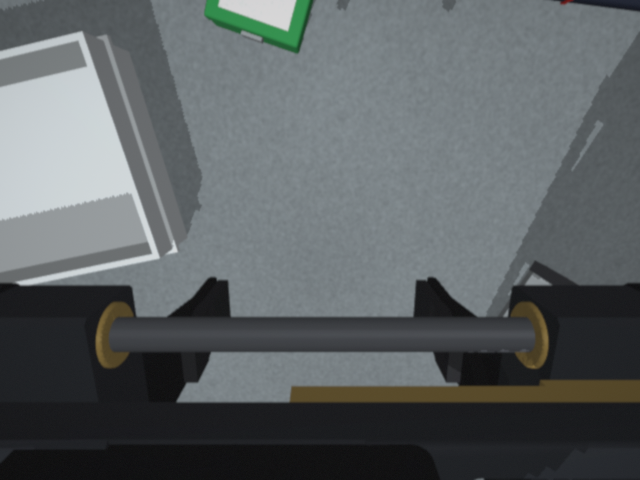

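The wrist view shows the empty larger tub on the left and the green box at the top. There are two tubs in the scene view: a large empty one at (168,195) and a smaller one at (245,300) holding the stacks. The smaller one is meant. There are also two lids: a large one at (405,260) and a small one at (393,195). The large one is needed. I'll measure them and confirm in crops.

```bash
cat > h.py <<'E'
import numpy as np, cv2
from cell import *
from scipy.spatial.transform import Rotation as R
CM={n:camera_model(n) for n in("scene","side","wrist")}
def w2c(n,st=None):
    if n!="wrist": return CM[n]["world_to_cam"]
    T=np.eye(4);T[:3,:3]=R.from_quat(st["orientation"]).as_matrix();T[:3,3]=st["tcp_pos"]
    return np.linalg.inv(T@CM[n]["hand_eye"])
def proj(n,P,st=None):
    c=CM[n];M=w2c(n,st);p=np.atleast_2d(P)@M[:3,:3].T+M[:3,3]
    return np.c_[c["cx"]-c["fx"]*p[:,0]/p[:,2], c["cy"]+c["fy"]*p[:,1]/p[:,2]]
def ray(n,uv,st=None):
    c=CM[n];M=np.linalg.inv(w2c(n,st))
    d=M[:3,:3]@np.array([(uv[0]-c["cx"])/c["fx"],-(uv[1]-c["cy"])/c["fy"],-1]);return M[:3,3],d/np.linalg.norm(d)
def atz(n,uv,z,st=None):
    o,d=ray(n,uv,st);return o+d*(z-o[2])/d[2]
def tri(obs):
    A=np.zeros((3,3));b=np.zeros(3)
    for o,d in obs:
        Q=np.eye(3)-np.outer(d,d);A+=Q;b+=Q@o
    X=np.linalg.solve(A,b);return X,[np.linalg.norm((np.eye(3)-np.outer(d,d))@(X-o)) for o,d in obs]
def crop(im,x0,y0,x1,y1,k,fn):
    cv2.imwrite(fn,cv2.resize(im[y0:y1,x0:x1,::-1],None,fx=k,fy=k,interpolation=cv2.INTER_CUBIC))
E
python3 - <<'E'
from h import *
ims={n:camera(n) for n in("scene","side")}
np.savez("im0.npz",**ims)
for t in("tub","lid_grip","tall4_c","short2_c","slidebox","oil","counter"):
    for n in("scene","side"):
        r=find_in(n,t);print(t,n,[(np.round(q["position"],1).tolist(),round(q["p"],2)) for q in r[:5]])
crop(ims["scene"],170,240,320,352,5,"pics/c1.png")
crop(ims["side"],240,130,360,226,6,"pics/c2.png")
crop(ims["scene"],340,165,490,305,4,"pics/c3.png")
E
```

```text
tub scene [([246.0, 302.5], 0.96), ([168.8, 192.5], 0.87)]
tub side [([445.1, 164.0], 0.69), ([303.1, 178.6], 0.62)]
lid_grip scene [([405.7, 259.3], 0.81), ([390.7, 196.5], 0.71)]
lid_grip side [([365.1, 364.6], 0.92), ([261.7, 312.1], 0.65), ([292.8, 159.8], 0.58), ([203.6, 423.1], 0.42)]
tall4_c scene [([228.8, 297.7], 0.88)]
tall4_c side [([292.9, 163.1], 0.67), ([308.4, 178.2], 0.57)]
short2_c scene [([256.4, 288.9], 0.62), ([400.9, 260.1], 0.46)]
short2_c side [([299.1, 186.4], 0.56)]
slidebox scene [([116.9, 284.7], 0.72)]
slidebox side [([373.8, 128.9], 0.77)]
oil scene [([283.8, 381.5], 0.84), ([405.0, 260.1], 0.3)]
oil side [([213.1, 175.4], 0.69)]
counter scene [([507.3, 241.6], 0.95), ([229.8, 318.8], 0.57)]
counter side [([202.6, 421.5], 0.94)]
```

View pics/c1.png

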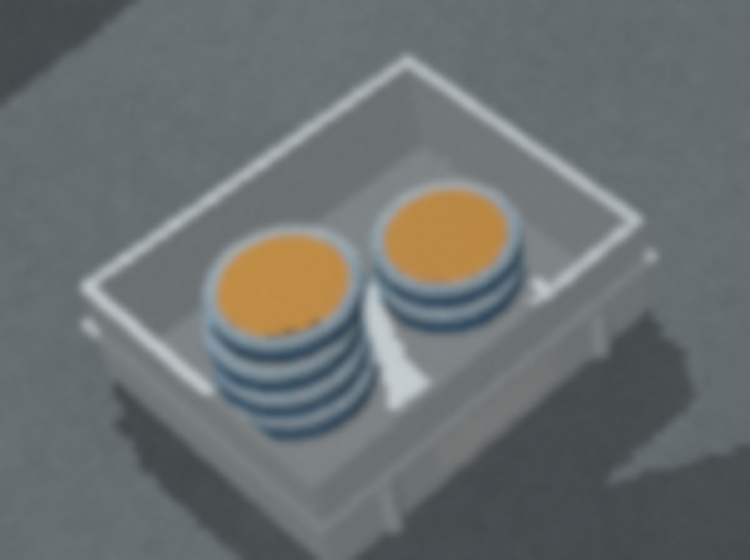

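View pics/c2.png

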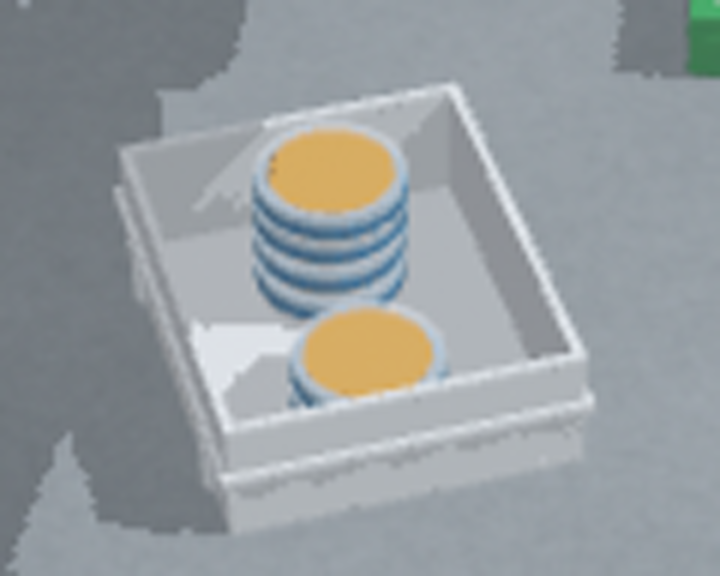

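View pics/c3.png

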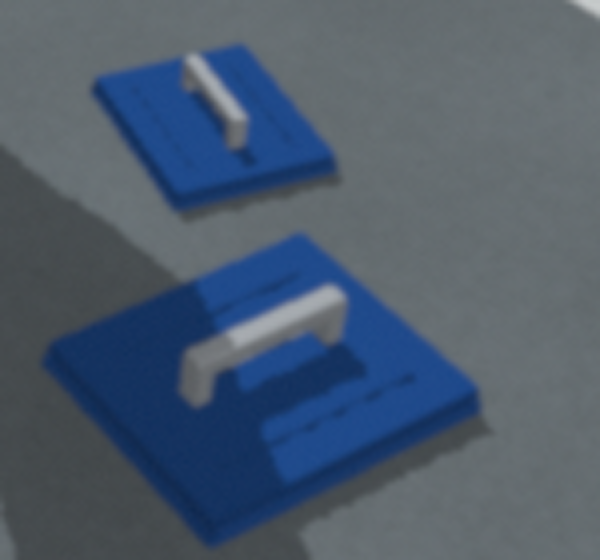

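The crops confirm both picks. The smaller tub has its four-dish stack at scene (225,295) and its two-dish stack at (259,290). The larger lid is the front one at (405,260), clearly bigger than the one at (393,195). Next I'll fit their poses.

Run:
```python
from h import *
from scipy.optimize import least_squares
z=np.load("im0.npz")
def fit(obs,x0,name):
    def pts(p,L): 
        c,s=np.cos(p[2]),np.sin(p[2]);return np.array([[p[0]+c*a-s*b,p[1]+s*a+c*b,h] for a,b,h in L])
    def f(p): return np.concatenate([(proj(n,pts(p,[l]))[0]-uv) for n,uv,l in obs])
    r=least_squares(f,x0);print(name,np.round(r.x,3),np.round(f(r.x).reshape(-1,2),1).tolist());return r.x
# corner rays at rim height
for n,L in(("scene",[(251.6,251.6),(187.6,297.6),(298,284.4)]),("side",[(260.3,155),(315.8,144.7),(337.5,188.8),(278,201.7)])):
    for uv in L: print(n,uv,np.round(atz(n,uv,54)))
for n,L in(("scene",[(351.2,255.5),(393,301.2),(460,268)]),):
    for uv in L: print(n,uv,np.round(atz(n,uv,0)))
for uv in [(388.8,255),(422.5,238.3)]: print("bar",np.round(atz("scene",uv,50)))
# amber blobs
for n,(x0,y0,x1,y1) in(("scene",(180,245,305,350)),("side",(255,140,345,220))):
    im=z[n]; hsv=cv2.cvtColor(im,cv2.COLOR_RGB2HSV);m=cv2.inRange(hsv,(8,90,120),(28,255,255));q=np.zeros_like(m);q[y0:y1,x0:x1]=m[y0:y1,x0:x1]
    k,lab,st,ce=cv2.connectedComponentsWithStats(q)
    for i in range(1,k):
        if st[i,4]>40:
            c,_=cv2.findContours((lab==i).astype(np.uint8),cv2.RETR_EXTERNAL,cv2.CHAIN_APPROX_NONE)
            e=cv2.fitEllipse(c[0]);print(n,st[i],ce[i],e, "z64",np.round(atz(n,e[0],62)),"z34",np.round(atz(n,e[0],32)))
crop(z["side"],200,250,320,370,5,"pics/c4.png")
```

```text
scene (251.6, 251.6) [ 482. -142.   54.]
scene (187.6, 297.6) [ 569. -282.   54.]
scene (298, 284.4) [600. -71.  54.]
side (260.3, 155) [ 679. -212.   54.]
side (315.8, 144.7) [ 561. -282.   54.]
side (337.5, 188.8) [ 475. -144.   54.]
side (278, 201.7) [593. -71.  54.]
scene (351.2, 255.5) [506.  74.   0.]
scene (393, 301.2) [655. 112.  -0.]
scene (460, 268) [614. 287.   0.]
bar [575. 132.  50.]
bar [550. 221.  50.]
scene [247 278  24  18 337] [258.67062315 286.72106825] ((258.6624755859375, 286.71142578125), (16.906824111938477, 23.287405014038086), 79.99615478515625) z64 [ 590. -146.   62.] z34 [ 563. -145.   32.]
scene [214 287  25  20 393] [225.97709924 296.63867684] ((225.97279357910156, 296.6313171386719), (18.28154945373535, 25.202966690063477), 73.2950210571289) z64 [ 596. -210.   62.] z34 [ 569. -212.   32.]
side [285 152  21  13 214] [294.72429907 158.08878505] ((294.7299499511719, 158.10110473632812), (12.303900718688965, 19.805164337158203), 87.99960327148438) z64 [ 594. -212.   62.] z34 [ 604. -246.   32.]
side [291 182  21  14 235] [300.7787234  188.42553191] ((300.74627685546875, 188.43060302734375), (13.022436141967773, 20.685619354248047), 86.0807113647461) z64 [ 553. -116.   62.] z34 [ 562. -147.   32.]
```

View pics/c4.png

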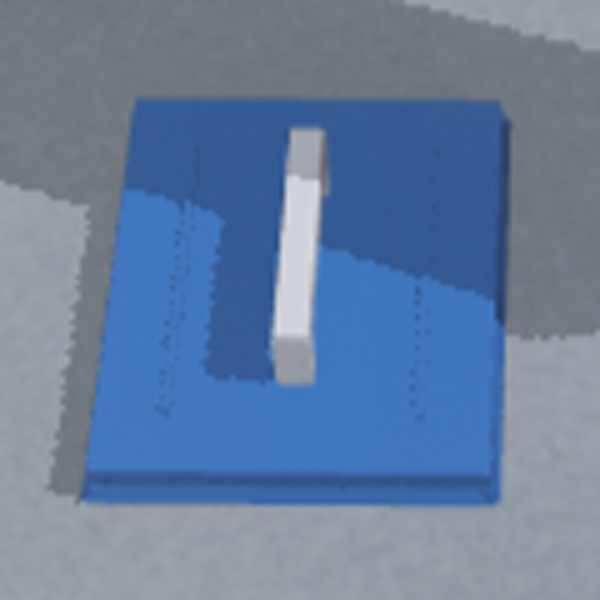

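```bash
cat >> h.py <<'E'
def plan(tgt,yawdeg,st=None,cmdpos=None):
    """shift/turn in tool axes to bring TCP to tgt (mm), tool pointing down with tool x at yawdeg"""
    st=st or state();Rm=R.from_quat(st["orientation"]).as_matrix()
    a=np.radians(yawdeg);X=np.array([np.cos(a),np.sin(a),0]);Z=np.array([0,0,-1.]);G=np.c_[X,np.cross(Z,X),Z]
    rv=R.from_matrix(Rm.T@G).as_rotvec();sh=Rm.T@(np.array(tgt)-st["tcp_pos"])/1000
    print("t",st["time_s"],"rotvec",np.round(rv,4),"shift",np.round(sh,4));return rv,sh
E
python3 - <<'E'
from h import *
plan((595,-211,170),32)
st=dict(state());st["tcp_pos"]=np.array([595,-211,170.]);a=np.radians(32);X=np.array([np.cos(a),np.sin(a),0]);Z=np.array([0,0,-1.])
st["orientation"]=R.from_matrix(np.c_[X,np.cross(Z,X),Z]).as_quat()
print(proj("wrist",[[595,-211,64],[563,-146,34],[580,-177,54]],st))
E
```

```text
t 0.95 rotvec [-0.      0.     -1.6685] shift [-0.1714 -0.4391  0.0746]
[[320.72618186 247.80139394]
 [330.99705023 139.29221673]
 [328.42579777 192.53342228]]
```

```bash
python3 -m inch '[[0,0,-0.14,-0.014,-0.036,0.006,1],[0,0,-0.28,-0.028,-0.073,0.012,1],[0,0,-0.42,-0.042,-0.11,0.018,1],[0,0,-0.56,-0.057,-0.146,0.025,1],[0,0,-0.7,-0.071,-0.183,0.031,1],[0,0,-0.84,-0.085,-0.22,0.037,1],[0,0,-0.98,-0.1,-0.256,0.043,1],[0,0,-1.12,-0.114,-0.293,0.05,1],[0,0,-1.26,-0.128,-0.33,0.056,1],[0,0,-1.4,-0.143,-0.366,0.062,1],[0,0,-1.54,-0.157,-0.403,0.068,1],[0,0,-1.668,-0.171,-0.439,0.0745,1],[0,0,-1.668,-0.171,-0.439,0.0745,1],[0,0,-1.668,-0.171,-0.439,0.0745,1],[0,0,-1.668,-0.171,-0.439,0.0745,1]]'
python3 - <<'E'
from h import *
s=state();print(s["time_s"],s["tcp_pos"],s["orientation"],s["qd"].round(3))
im=camera("wrist");np.save("w1.npy",im);cv2.imwrite("pics/w1.png",im[:,:,::-1])
import pickle;pickle.dump(s,open("w1.pkl","wb"))
E
```

```text
time_s: 2.45
tcp_pos: [594.6, -212.2, 170.2]
orientation: [0.962, 0.275, -0.0, 0.0]
wrist_force: [0.6, -1.2, -0.8]
grip_width: 87.2
2.45 [ 594.61653984 -212.2321549   170.18929014] [ 9.61555816e-01  2.74609430e-01 -1.81909756e-04  1.99298071e-04] [-0.015 -0.008  0.002  0.001 -0.001 -0.003]
```

View pics/w1.png

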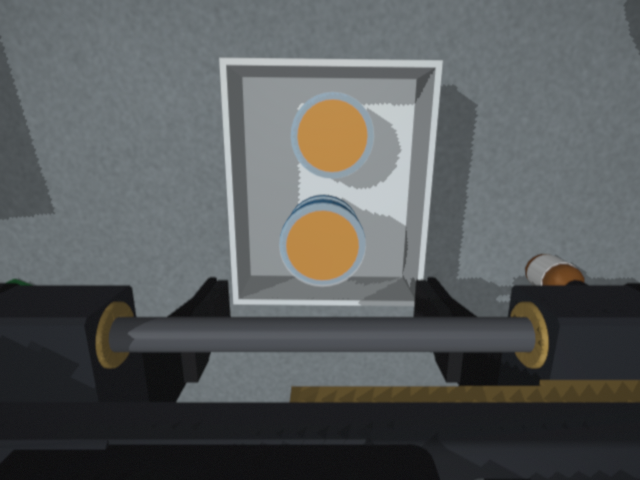

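The wrist view shows the tub squarely aligned, with its mouth spanning columns 220–442. The short stack is at (333,135) and the tall stack at (323,243). Next I'll fit both.

Run:
```python
from h import *
import pickle
s=pickle.load(open("w1.pkl","rb"));im=np.load("w1.npy")
hsv=cv2.cvtColor(im,cv2.COLOR_RGB2HSV);m=cv2.inRange(hsv,(8,90,120),(28,255,255));m[280:]=0
k,lab,st,ce=cv2.connectedComponentsWithStats(m)
for i in range(1,k):
    if st[i,4]>500:
        c,_=cv2.findContours((lab==i).astype(np.uint8),cv2.RETR_EXTERNAL,cv2.CHAIN_APPROX_NONE)
        e=cv2.fitEllipse(c[0]);print(ce[i],e,"z62",atz("wrist",e[0],62,s).round(1),"z32",atz("wrist",e[0],32,s).round(1))
for uv in [(219.5,58.5),(442.5,61),(231.5,304),(426,303)]: print(uv,atz("wrist",uv,54,s).round(1))
crop(im,200,40,460,320,2,"pics/w1c.png")
```

```text
[331.97752235 135.2605364 ] ((331.9842834472656, 135.2635955810547), (68.43736267089844, 71.01827239990234), 5.953940391540527) z62 [ 561.7 -146.    62. ] z32 [ 562.4 -145.5   32. ]
[322.07221794 245.00950912] ((322.07379150390625, 245.0134735107422), (68.13837432861328, 70.87834167480469), 89.51280212402344) z62 [ 595.1 -211.6   62. ] z32 [ 599.8 -219.    32. ]
(219.5, 58.5) [ 476.9 -144.    54. ]
(442.5, 61) [596.9 -71.   54. ]
(231.5, 304) [ 563.1 -288.7   54. ]
(426, 303) [ 686.5 -210.8   54. ]
```

View pics/w1c.png

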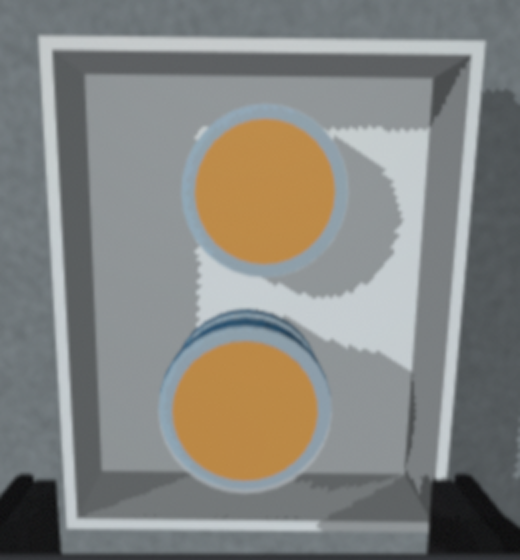

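```bash
python3 -m inch '[[0,0,0,0.0007,-0.0004,0.03,0.88],[0,0,0,0.0007,-0.0004,0.06,0.88],[0,0,0,0.0007,-0.0004,0.08,0.88],[0,0,0,0.0007,-0.0004,0.09,0.88],[0,0,0,0.0007,-0.0004,0.097,0.88],[0,0,0,0.0007,-0.0004,0.097,0.88],[0,0,0,0.0007,-0.0004,0.097,0.88]]' 10
python3 - <<'E'
from h import *
im=camera("wrist");crop(im,180,100,480,340,2,"pics/w2.png")
im=camera("side");crop(im,240,100,360,220,5,"pics/s2.png")
print(state()["tcp_pos"])
E
```

```text
time_s: 3.2
tcp_pos: [596.1, -211.4, 74.3]
orientation: [0.961, 0.275, 0.001, 0.001]
wrist_force: [0.4, -0.4, -0.7]
grip_width: 76.4
[ 596.36070571 -211.24799084   74.53610849]
```

View pics/w2.png

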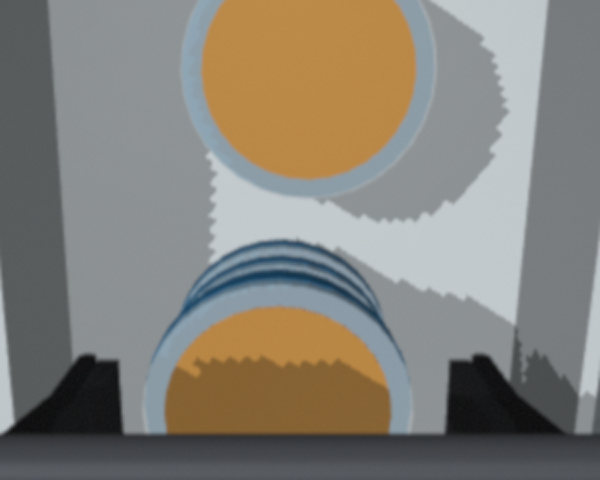

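View pics/s2.png

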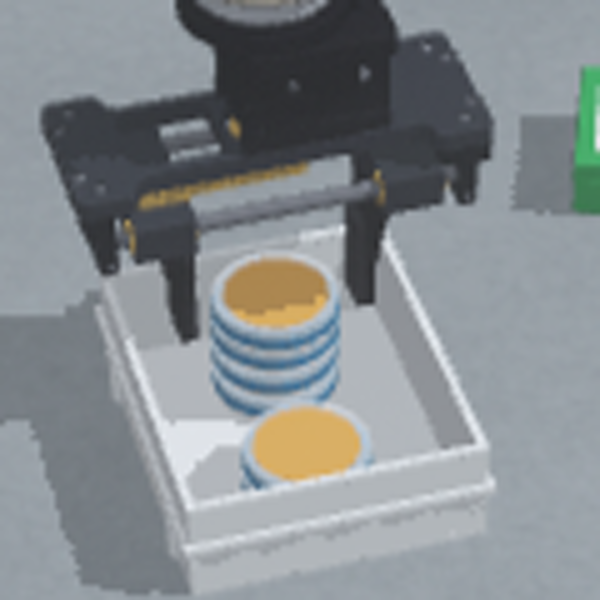

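The fingers straddle the top dish, with wrist-crop gaps of 23 px on the left and 35 px on the right. I'll shift 1.4 mm toward −x, drop 1.5 mm and close.

```bash
python3 -m inch '[[0,0,0,-0.0014,0,0.0015,0.88],[0,0,0,-0.0014,0,0.0015,0.8],[0,0,0,-0.0014,0,0.0015,0.6],[0,0,0,-0.0014,0,0.0015,0.6],[0,0,0,-0.0014,0,0.0015,0.6],[0,0,0,-0.0014,0,0.0015,0.6],[0,0,0,-0.0014,0,0.0015,0.6]]' 10
```

```text
time_s: 4.0
tcp_pos: [594.3, -211.4, 71.6]
orientation: [0.961, 0.275, 0.0, 0.0]
wrist_force: [-0.2, 0.4, 0.9]
grip_width: 59.6
```

```bash
python3 -m inch '[[0,0,0,0,0,-0.006,0.6],[0,0,0,0,0,-0.014,0.6],[0,0,0,0,0,-0.02,0.6],[0,0,0,0.001,-0.01,-0.02,0.6],[0,0,0,0.003,-0.03,-0.02,0.6],[0,0,0,0.005,-0.05,-0.02,0.6],[0,0,0,0.006,-0.066,-0.02,0.6],[0,0,0,0.0068,-0.0732,-0.02,0.6],[0,0,0,0.0068,-0.0732,-0.02,0.6],[0,0,0,0.0068,-0.0732,-0.02,0.6]]'
python3 - <<'E'
from h import *
s=state();print(s["tcp_pos"],s["grip_width"])
im=camera("wrist");crop(im,160,40,460,280,2,"pics/w3.png")
im=camera("side");crop(im,240,100,360,220,5,"pics/s3.png")
im=camera("scene");crop(im,170,200,310,340,4,"pics/sc3.png")
E
```

```text
time_s: 5.0
tcp_pos: [561.7, -146.0, 91.9]
orientation: [0.961, 0.276, 0.0, 0.0]
wrist_force: [-1.3, 0.3, 0.0]
grip_width: 59.7
[ 561.6784048  -146.03345307   91.86882763] 59.68493515840042
```

View pics/w3.png

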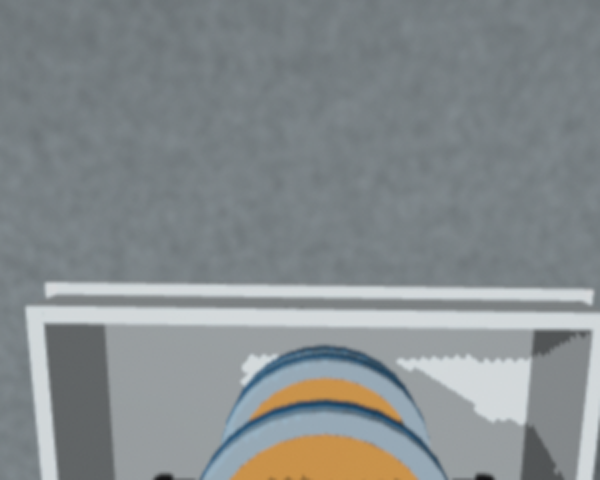

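View pics/s3.png

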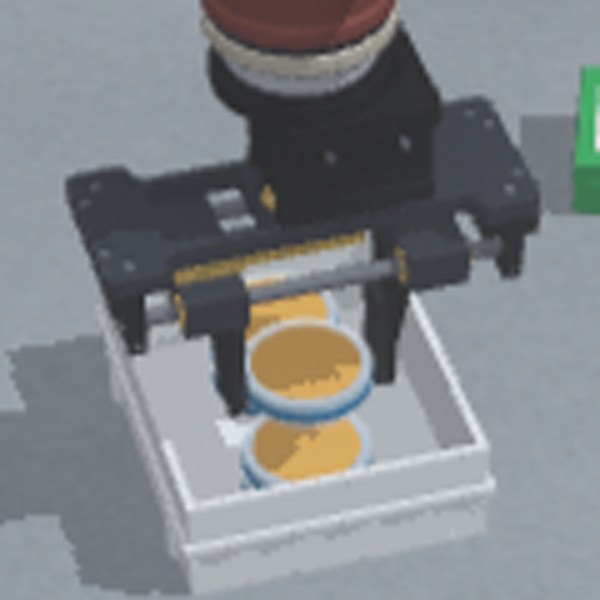

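View pics/sc3.png

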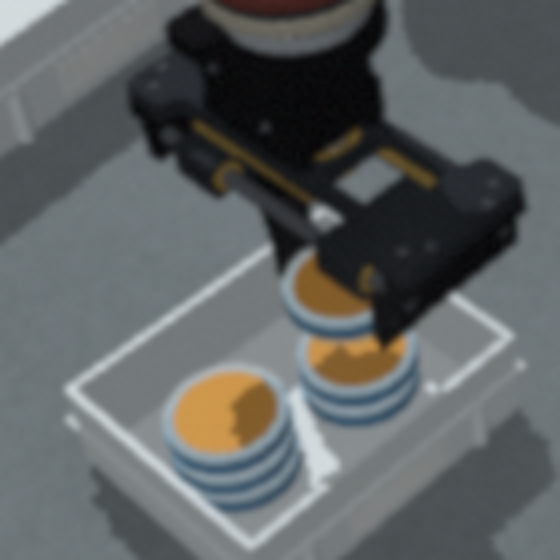

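The side and scene crops show the dish held level directly above the short stack, and the tall stack now stands three high. I'll lower it and watch the force.

```bash
python3 -m inch '[[0,0,0,0,0,0.01,0.6],[0,0,0,0,0,0.02,0.6],[0,0,0,0,0,0.028,0.6],[0,0,0,0,0,0.032,0.6],[0,0,0,0,0,0.0335,0.6],[0,0,0,0,0,0.0345,0.6],[0,0,0,0,0,0.0345,0.6]]'
python3 - <<'E'
from h import *
im=camera("side");crop(im,240,100,360,220,5,"pics/s4.png")
E
```

```text
time_s: 5.85
tcp_pos: [561.5, -145.8, 57.2]
orientation: [0.961, 0.275, 0.0, 0.0]
wrist_force: [-0.0, 0.3, 0.1]
grip_width: 59.6
```

View pics/s4.png

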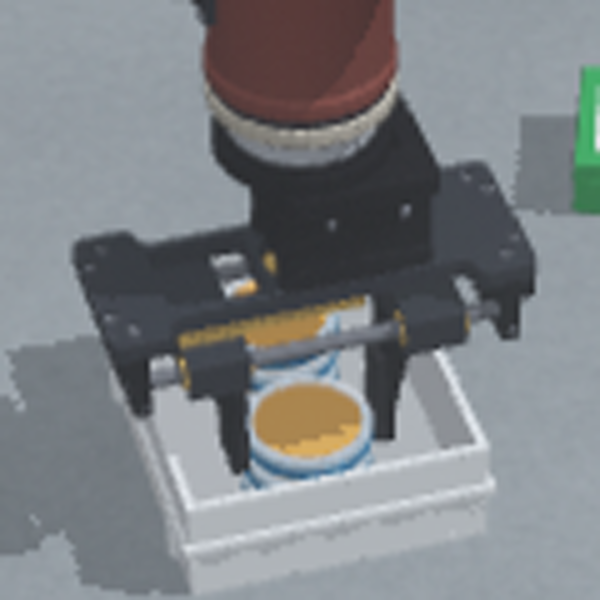

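```bash
python3 -m inch '[[0,0,0,0,0,0.0006,0.6],[0,0,0,0,0,0.0008,0.6],[0,0,0,0,0,0.0008,0.6],[0,0,0,0,0,0.0008,0.6]]'
```

```text
time_s: 6.3
tcp_pos: [561.5, -145.8, 56.6]
orientation: [0.961, 0.275, 0.0, 0.0]
wrist_force: [-1.1, 0.3, 1.3]
grip_width: 59.4
```

```bash
python3 -m inch '[[0,0,0,0,0,0.0004,0.6],[0,0,0,0,0,0.0006,0.6],[0,0,0,0,0,0.0006,0.6],[0,0,0,0,0,0.0006,0.6]]'
```

```text
time_s: 6.7
tcp_pos: [561.5, -145.9, 56.6]
orientation: [0.961, 0.275, 0.0, 0.0]
wrist_force: [-2.6, 1.3, 5.9]
grip_width: 59.5
```

Contact: 5.9 N and z has stopped at 56.6. I'll release gently to a partial opening.

```bash
python3 -m inch '[[0,0,0,0,0,-0.0003,0.7],[0,0,0,0,0,-0.0003,0.75],[0,0,0,0,0,-0.0003,0.8],[0,0,0,0,0,-0.0003,0.8],[0,0,0,0,0,-0.0003,0.8],[0,0,0,0,0,-0.02,0.8],[0,0,0,0,0,-0.05,0.8],[0,0,0,0,0,-0.09,0.8],[0,0,0,0,0,-0.13,0.8],[0,0,0,0,0,-0.13,0.8]]'
python3 - <<'E'
from h import *
s=state();print(s["tcp_pos"])
im=camera("wrist");cv2.imwrite("pics/w5.png",im[:,:,::-1])
im=camera("side");crop(im,240,100,360,220,5,"pics/s5.png")
im=camera("scene");crop(im,170,200,310,340,4,"pics/sc5.png")
plan((562,177,150),14)
E
```

```text
time_s: 7.7
tcp_pos: [565.1, -147.2, 192.8]
orientation: [0.961, 0.275, 0.005, 0.004]
wrist_force: [1.7, 0.3, 0.2]
grip_width: 69.6
[ 565.05860145 -147.21920851  192.83176367]
t 7.85 rotvec [-3.000e-04  3.000e-04  3.137e-01] shift [ 0.1717 -0.2732  0.0353]
```

View pics/sc5.png

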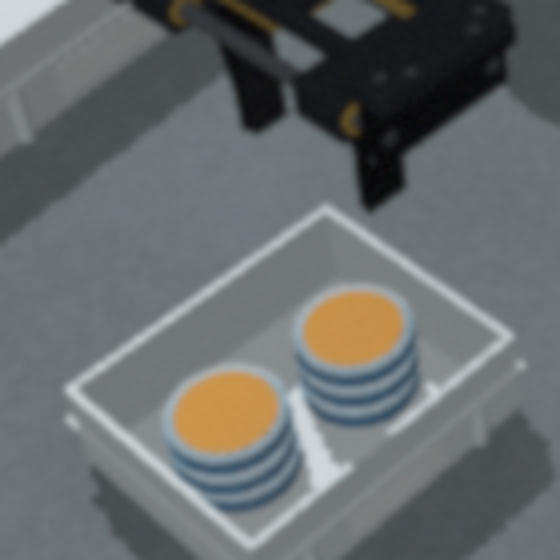

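View pics/s5.png

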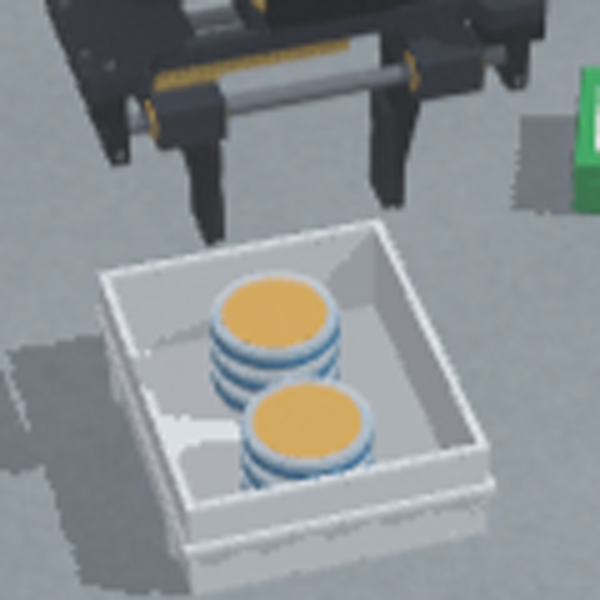

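Both stacks now stand three high and square. Moving over the large lid.

```bash
python3 -m inch '[[0,0,0.04,0.02,-0.033,0.002,0.8],[0,0,0.08,0.043,-0.069,0.004,0.8],[0,0,0.12,0.066,-0.106,0.006,0.8],[0,0,0.16,0.09,-0.144,0.008,0.8],[0,0,0.2,0.114,-0.183,0.01,0.8],[0,0,0.24,0.138,-0.221,0.012,0.8],[0,0,0.28,0.16,-0.256,0.015,0.8],[0,0,0.314,0.171,-0.274,0.017,0.8],[0,0,0.314,0.171,-0.274,0.017,0.6],[0,0,0.314,0.171,-0.274,0.017,0.6],[0,0,0.314,0.171,-0.274,0.017,0.6]]'
python3 - <<'E'
from h import *
import pickle
s=state();print(s["tcp_pos"],s["orientation"]);pickle.dump(s,open("w6.pkl","wb"))
im=camera("wrist");np.save("w6.npy",im);cv2.imwrite("pics/w6.png",im[:,:,::-1])
E
```

```text
time_s: 8.95
tcp_pos: [560.8, 176.1, 167.5]
orientation: [0.993, 0.122, -0.001, 0.0]
wrist_force: [0.2, -0.7, 0.2]
grip_width: 55.3
[560.79645751 176.07105285 167.54415683] [ 9.92590606e-01  1.21502543e-01 -9.76528591e-04  2.59489895e-04]
```

View pics/w6.png

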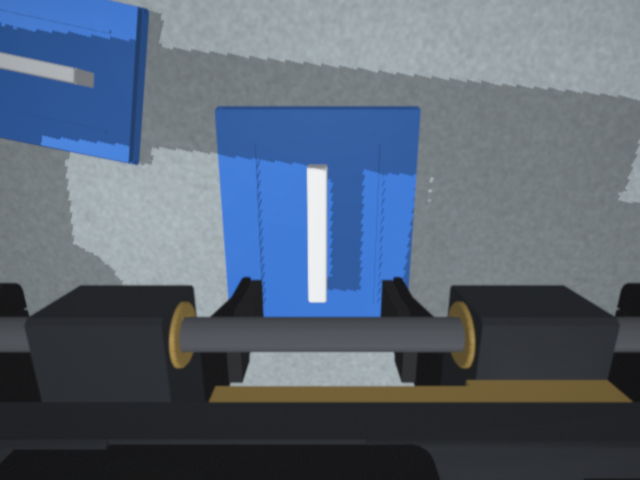

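The bar runs upright in the picture from about (317,165) to (317.5,302), so it is nearly aligned with the tool's y. The larger lid's plate spans columns 217–420.

Run:
```python
from h import *
import pickle
s=pickle.load(open("w6.pkl","rb"));im=np.load("w6.npy")
hsv=cv2.cvtColor(im,cv2.COLOR_RGB2HSV);m=cv2.inRange(hsv,(0,0,150),(180,60,255));m[:150]=0;m[315:]=0;m[:,:290]=0;m[:,345:]=0
ys,xs=np.nonzero(m);print(ys.min(),ys.max(),xs.min(),xs.max())
L=[]
for y in range(172,298,3):
    x=xs[ys==y];L.append(atz("wrist",(x.mean()+0.0,y),50,s)[:2])
L=np.array(L);d=np.linalg.svd(L-L.mean(0))[2][0];d*=np.sign(d[1]);yaw=np.degrees(np.arctan2(d[1],d[0]))-90
x1=xs[ys==175];x2=xs[ys==290];print(x1.min(),x1.max(),x2.min(),x2.max())
A=atz("wrist",(317,167),50,s);B=atz("wrist",(317.5,303),50,s);print(A,B,np.linalg.norm(A-B),(A+B)/2,"yaw",yaw,"mid",L.mean(0))
P=[atz("wrist",uv,18,s).round(1) for uv in[(217,107.5),(420,107.5)]];print(P,P[1]-P[0])
print("toolyaw",2*np.degrees(np.arctan2(s["orientation"][1],s["orientation"][0])))
q=s["orientation"];print(R.from_quat(q).as_matrix()[:,0])
C=(A+B)/2;C[2]=43-3+6
plan((C[0],C[1],100),yaw,s)
```

```text
166 301 307 326
307 326 308 326
[545.33871817 226.86123035  50.        ] [569.75792339 128.99174236  50.        ] 100.86988778743557 [557.54832078 177.92648636  50.        ] yaw 14.064992470421757 mid [556.56205041 180.70349692]
[array([463.9, 248.4,  18. ]), array([608.6, 284.4,  18. ])] [144.7  36.    0. ]
toolyaw 13.957660180383368
[ 0.97047236  0.24120406 -0.00200164]
t 8.95 rotvec [ 0.0003  0.002  -0.0019] shift [-0.0026 -0.0026  0.0675]
```

```bash
python3 -m inch '[[0,0,0,-0.0026,-0.0026,0.035,0.55],[0,0,0,-0.0026,-0.0026,0.07,0.5],[0,0,0,-0.0026,-0.0026,0.095,0.5],[0,0,0,-0.0026,-0.0026,0.11,0.5],[0,0,0,-0.0026,-0.0026,0.12,0.5],[0,0,0,-0.0026,-0.0026,0.12,0.5],[0,0,0,-0.0026,-0.0026,0.12,0.5]]'
python3 - <<'E'
from h import *
s=state();print(s["tcp_pos"])
im=camera("wrist");cv2.imwrite("pics/w7.png",im[:,:,::-1])
im=camera("side");crop(im,190,220,330,360,4,"pics/s7.png")
plan((557.5,177.9,47),14.0)
E
```

```text
time_s: 9.7
tcp_pos: [559.1, 179.0, 49.7]
orientation: [0.993, 0.122, 0.001, -0.0]
wrist_force: [0.3, -0.2, 1.0]
grip_width: 43.4
[559.09652138 179.03201155  49.72828502]
t 9.8 rotvec [ 0.0002 -0.0028 -0.0004] shift [-0.0022  0.0009  0.0033]
```

View pics/w7.png

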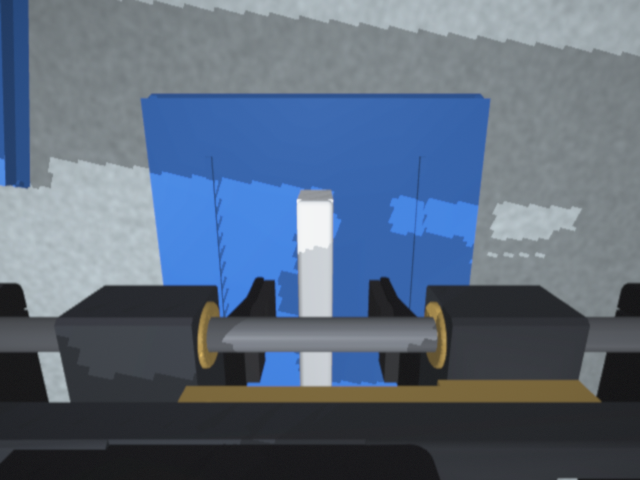

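View pics/s7.png

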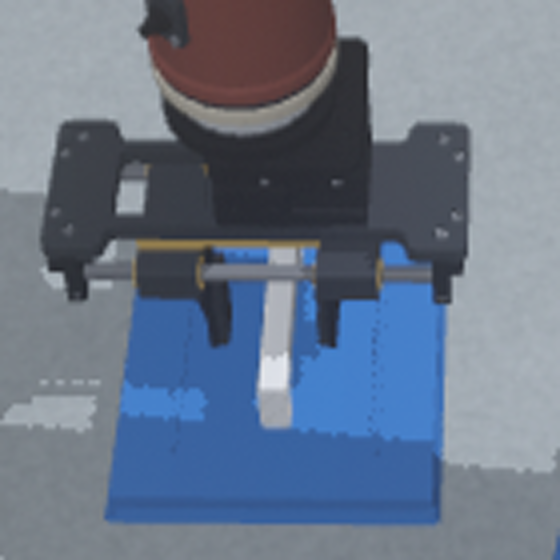

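The fingers straddle the bar, with a gap of 22 px on the left and 36 px on the right. I'll shift −2.3 mm in x, 3 mm down, and close.

```bash
python3 -m inch '[[0,0,0,-0.0023,0.001,0.003,0.5],[0,0,0,-0.0023,0.001,0.003,0.5],[0,0,0,-0.0023,0.001,0.003,0.3],[0,0,0,-0.0023,0.001,0.003,0.1],[0,0,0,-0.0023,0.001,0.003,0.05],[0,0,0,-0.0023,0.001,0.003,0.05],[0,0,0,-0.0023,0.001,0.003,0.05],[0,0,0,-0.0023,0.001,0.003,0.05],[0,0,0,-0.0023,0.001,0.003,0.05]]' 40
python3 - <<'E'
from h import *
s=state();print(s["tcp_pos"])
E
```

```text
time_s: 10.7
tcp_pos: [556.2, 177.6, 45.7]
orientation: [0.993, 0.122, 0.0, -0.0]
wrist_force: [-1.6, -0.3, 0.6]
grip_width: 13.9
[556.20096098 177.61810267  45.6842305 ]
```

```bash
python3 -m inch '[[0,0,0,0,0,-0.005,0.05],[0,0,0,0,0,-0.015,0.05],[0,0,0,0,0,-0.03,0.05],[0,0,0,0,0,-0.05,0.05],[0,0,0,0,0,-0.075,0.05],[0,0,0,0,0,-0.1,0.05],[0,0,0,0,0,-0.11,0.05],[0,0,0,0,0,-0.11,0.05],[0,0,0,0,0,-0.11,0.05]]'
python3 - <<'E'
from h import *
s=state();print(s["tcp_pos"])
im=camera("wrist");cv2.imwrite("pics/w8.png",im[:,:,::-1])
im=camera("side");cv2.imwrite("pics/s8.png",im[:,:,::-1])
plan((580,-177.3,155.7),31.3)
E
```

```text
time_s: 11.6
tcp_pos: [555.7, 177.5, 155.2]
orientation: [0.993, 0.122, -0.0, 0.0]
wrist_force: [-0.8, -0.7, -3.2]
grip_width: 13.4
[555.7100116  177.50107628 155.19860542]
t 11.7 rotvec [-0.0006  0.0028 -0.3023] shift [-0.0615  0.3502 -0.0016]
```

View pics/w8.png

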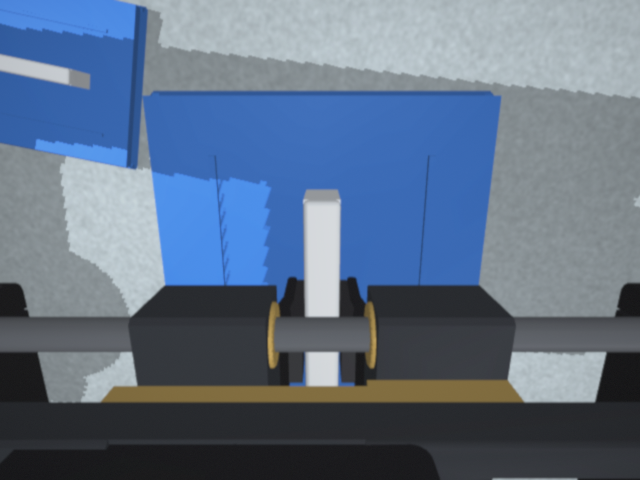

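View pics/s8.png

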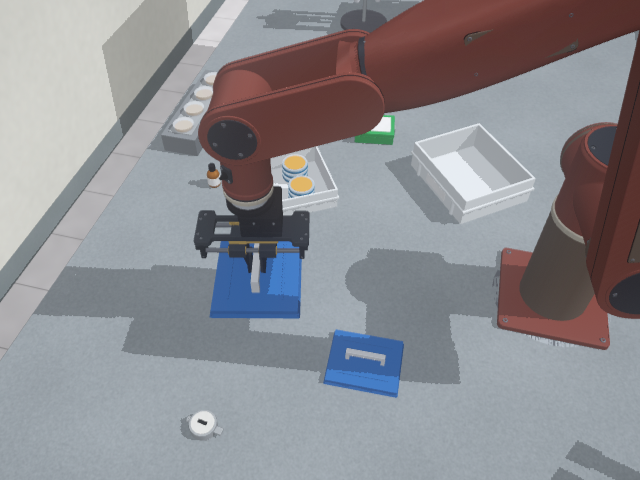

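The lid is held level with the bar centred at column 322. Before carrying it, I'll work out the bar's offset along the tool's y.

Run:
```python
from h import *
H=CM["wrist"]["hand_eye"];c=CM["wrist"]
def t(uv,z):
    d=H[:3,:3]@np.array([(uv[0]-c["cx"])/c["fx"],-(uv[1]-c["cy"])/c["fy"],-1]);o=H[:3,3];return o+d*(z-o[2])/d[2]
# bar centre at tool z = 45.7-43=2.7 ; top -4.3; lid top at +27.7, skirt edge 45.7
print("bar end",t((304,199),-4.3),t((340,199),-4.3))
print("plate corners",t((149,92),27.7),t((497,92),27.7))
```

```text
bar end [ -5.89107425 -50.85665172  -4.3       ] [  7.39433477 -50.86275584  -4.3       ]
plate corners [-72.32596811 -91.14568412  27.7       ] [ 74.68872994 -91.21572146  27.7       ]
```

```bash
python3 -m inch '[[0,0,-0.008,-0.0015,0.009,0,0.05],[0,0,-0.024,-0.005,0.028,0,0.05],[0,0,-0.048,-0.01,0.056,0,0.05],[0,0,-0.078,-0.016,0.09,0,0.05],[0,0,-0.11,-0.022,0.127,0,0.05],[0,0,-0.142,-0.029,0.165,0,0.05],[0,0,-0.174,-0.035,0.202,0,0.05],[0,0,-0.206,-0.042,0.239,0,0.05],[0,0,-0.236,-0.048,0.274,0,0.05],[0,0,-0.262,-0.053,0.303,0,0.05],[0,0,-0.282,-0.057,0.327,0,0.05],[0,0,-0.295,-0.06,0.342,0,0.05],[0,0,-0.302,-0.0615,0.35,0,0.05],[0,0,-0.302,-0.0615,0.35,0,0.05],[0,0,-0.302,-0.0615,0.35,0,0.05],[0,0,-0.302,-0.0615,0.35,0,0.05]]'
python3 - <<'E'
from h import *
s=state();print(s["tcp_pos"])
im=camera("wrist");cv2.imwrite("pics/w9.png",im[:,:,::-1])
im=camera("side");crop(im,200,60,400,240,4,"pics/s9.png")
im=camera("scene");crop(im,130,150,330,340,4,"pics/sc9.png")
plan((580,-177.3,155.7),31.3)
E
```

```text
time_s: 13.3
tcp_pos: [580.9, -175.9, 155.4]
orientation: [0.963, 0.27, -0.0, -0.0]
wrist_force: [-0.4, -0.1, -3.0]
grip_width: 13.6
[ 580.86619068 -175.92639277  155.37327574]
t 13.45 rotvec [-0.0001 -0.0001  0.0008] shift [-0.0015  0.0005 -0.    ]
```

View pics/s9.png

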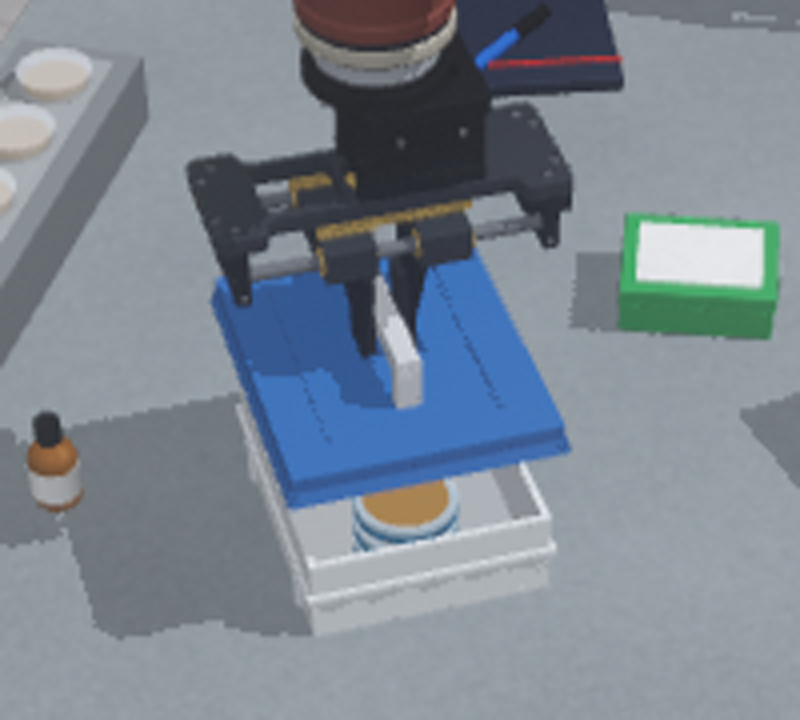

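View pics/sc9.png

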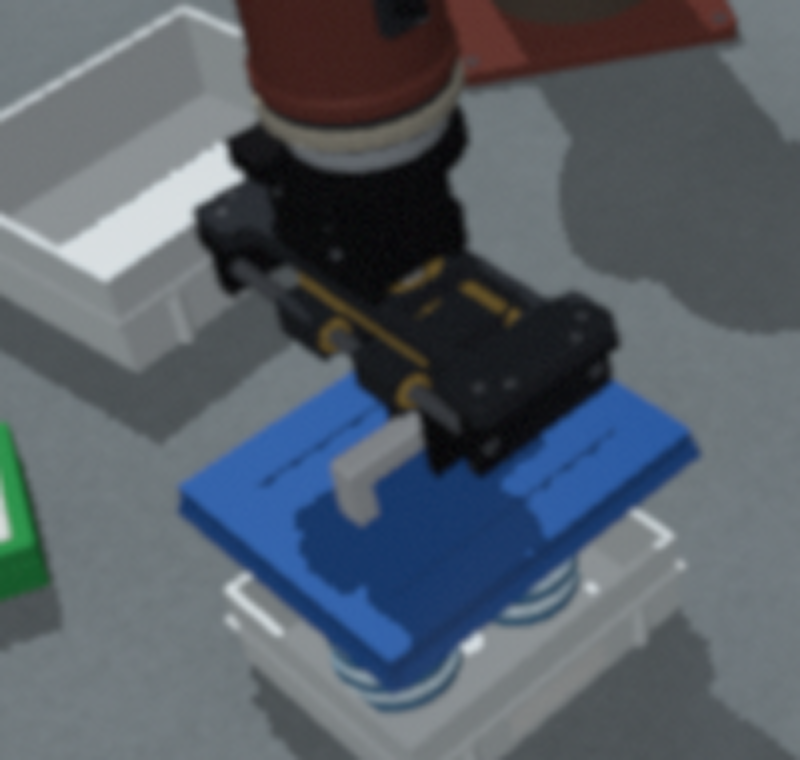

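View pics/w9.png

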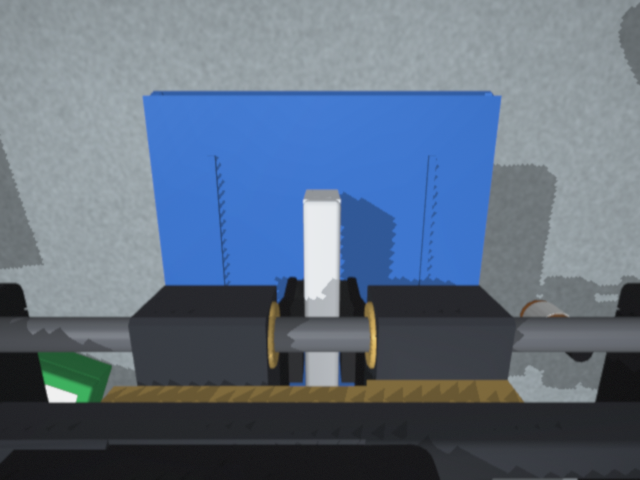

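The lid is over the tub, level and aligned. I'll do a joint fit of the tub from all the corner picks to pin down its centre.

Run:
```python
from h import *
import pickle
from scipy.optimize import least_squares
s=pickle.load(open("w1.pkl","rb"))
A,B,C,D=(-70,84),(-70,-84),(70,84),(70,-84)
obs=[("scene",(251.6,251.6),A),("scene",(187.6,297.6),B),("scene",(298,284.4),C),
("side",(260.3,155),D),("side",(315.8,144.7),B),("side",(337.5,188.8),A),("side",(278,201.7),C),
("wrist",(219.5,58.5),A),("wrist",(442.5,61),C)]
def f(p,sel):
    c,q=np.cos(p[2]),np.sin(p[2]);o=[]
    for n,uv,(a,b) in obs:
        if n in sel: o+=list((proj(n,[[p[0]+c*a-q*b,p[1]+q*a+c*b,54]],s)[0]-uv)/(1 if n!="wrist" else 1.6))
    return np.array(o)
for sel in(("scene",),("side",),("wrist",),("scene","side","wrist")):
    r=least_squares(f,[580,-177,.55],args=(sel,));print(sel,r.x[:2].round(1),np.degrees(r.x[2]).round(2),np.abs(r.fun).max().round(2))
```

```text
('scene',) [ 584.2 -176.4] 31.36 1.61
('side',) [ 577.1 -177.7] 31.44 1.05
('wrist',) [ 580.6 -179.2] 31.31 0.22
('scene', 'side', 'wrist') [ 580.3 -178.6] 31.25 2.91
```

```bash
python3 -m inch '[[0,0,0,-0.002,0.002,0.005,0.05],[0,0,0,-0.002,0.002,0.015,0.05],[0,0,0,-0.002,0.002,0.028,0.05],[0,0,0,-0.002,0.002,0.04,0.05],[0,0,0,-0.002,0.002,0.047,0.05],[0,0,0,-0.002,0.002,0.05,0.05],[0,0,0,-0.002,0.002,0.05,0.05],[0,0,0,-0.002,0.002,0.05,0.05]]'
python3 - <<'E'
from h import *
s=state();print(s["tcp_pos"],s["wrist_force"])
im=camera("side");crop(im,230,90,370,220,5,"pics/s10.png")
im=camera("scene");crop(im,160,210,320,350,5,"pics/sc10.png")
plan((580.3,-177.9,100),31.3)
E
```

```text
time_s: 14.25
tcp_pos: [580.7, -179.8, 106.0]
orientation: [0.963, 0.27, 0.0, 0.0]
wrist_force: [-0.3, -0.4, -1.8]
grip_width: 13.6
[ 580.66002586 -179.81055552  106.00477536] [-0.33615097 -0.41735752 -1.82448176]
t 14.35 rotvec [ 0.0011 -0.0007 -0.0003] shift [ 0.0006 -0.002   0.0064]
```

View pics/s10.png

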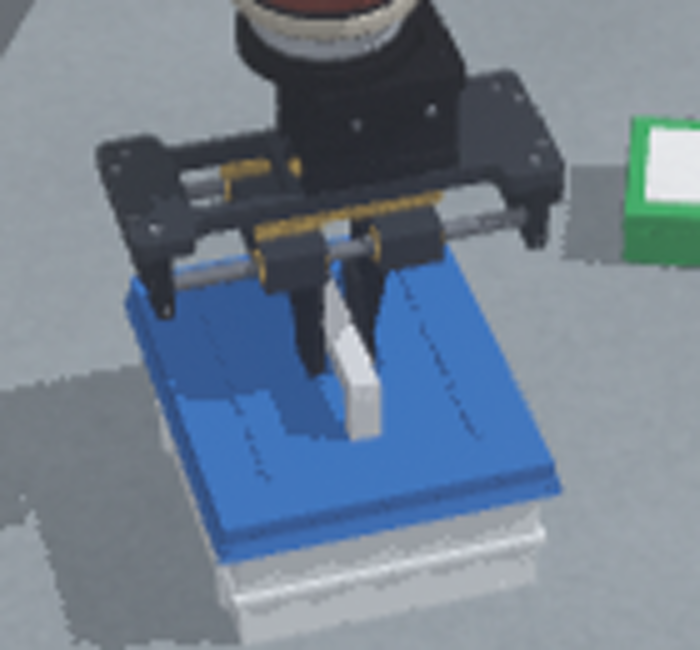

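View pics/sc10.png

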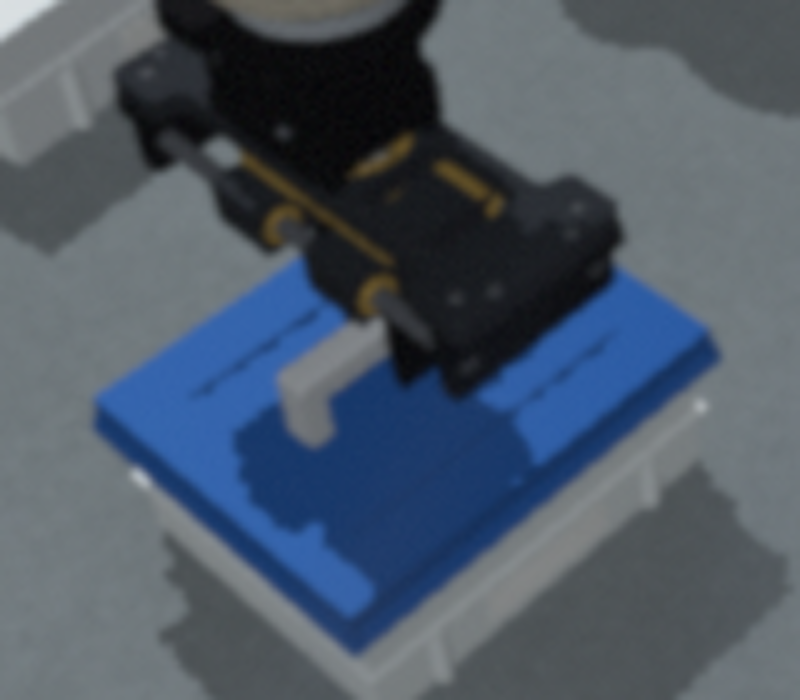

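```bash
python3 -m inch '[[0,0,0,0.0004,-0.0015,0.001,0.05],[0,0,0,0.0004,-0.0015,0.003,0.05],[0,0,0,0.0004,-0.0015,0.005,0.05],[0,0,0,0.0004,-0.0015,0.007,0.05],[0,0,0,0.0004,-0.0015,0.009,0.05],[0,0,0,0.0004,-0.0015,0.0105,0.05],[0,0,0,0.0004,-0.0015,0.0105,0.05]]'
python3 - <<'E'
from h import *
s=state();print(s["tcp_pos"],s["wrist_force"],s["moment"])
E
```

```text
time_s: 15.05
tcp_pos: [579.7, -178.1, 94.7]
orientation: [0.963, 0.27, -0.0, -0.0]
wrist_force: [0.2, -0.1, -1.9]
grip_width: 13.2
[ 579.67700871 -178.08086056   94.72141589] [ 0.20349387 -0.14838866 -1.89917479] [ 0.01627779 -0.11659797  0.01933183]
```

No contact force at bar height ≈ 92 mm, so the skirt is around the rim. I'll carry on down.

```bash
python3 -m inch '[[0,0,0,0,0,0.0015,0.05],[0,0,0,0,0,0.003,0.05],[0,0,0,0,0,0.0045,0.05],[0,0,0,0,0,0.006,0.05],[0,0,0,0,0,0.007,0.05],[0,0,0,0,0,0.007,0.05],[0,0,0,0,0,0.007,0.05]]'
python3 - <<'E'
from h import *
s=state();print(s["tcp_pos"],s["wrist_force"],s["moment"])
E
```

```text
time_s: 15.75
tcp_pos: [579.9, -178.2, 88.1]
orientation: [0.963, 0.27, -0.0, -0.0]
wrist_force: [0.4, -0.5, -2.5]
grip_width: 13.4
[ 579.89734963 -178.16746674   88.13120535] [ 0.40042573 -0.49903458 -2.52868877] [ 0.017847   -0.15510959  0.04113845]
```

```bash
python3 -m inch '[[0,0,0,0,0,0.0008,0.05],[0,0,0,0,0,0.0016,0.05],[0,0,0,0,0,0.0022,0.05],[0,0,0,0,0,0.0026,0.05],[0,0,0,0,0,0.0026,0.05],[0,0,0,0,0,0.0026,0.05]]'
python3 - <<'E'
from h import *
s=state();print(s["tcp_pos"],s["wrist_force"],s["moment"])
E
```

```text
time_s: 16.35
tcp_pos: [579.9, -178.2, 85.7]
orientation: [0.963, 0.27, -0.0, -0.0]
wrist_force: [-1.1, -0.3, 1.1]
grip_width: 13.6
[ 579.88177227 -178.16069347   85.69015697] [-1.14673047 -0.33333345  1.11263655] [0.10264153 0.09569849 0.03157187]
```

The height reads 85.7 mm, which is the home height, and the force has turned upward. A slight press, then a check before releasing.

```bash
python3 -m inch '[[0,0,0,0,0,0.0003,0.05],[0,0,0,0,0,0.0006,0.05],[0,0,0,0,0,0.0006,0.05],[0,0,0,0,0,0.0006,0.05]]'
python3 - <<'E'
from h import *
s=state();print(s["tcp_pos"],s["wrist_force"],s["moment"])
im=camera("side");crop(im,230,90,370,220,5,"pics/s11.png")
E
```

```text
time_s: 16.75
tcp_pos: [579.9, -178.2, 85.7]
orientation: [0.963, 0.27, -0.0, 0.0]
wrist_force: [-3.1, 2.1, 5.5]
grip_width: 13.4
[ 579.90453372 -178.15341948   85.68156853] [-3.14966573  2.11607588  5.52640921] [0.31574014 0.54761552 0.02686175]
```

View pics/s11.png

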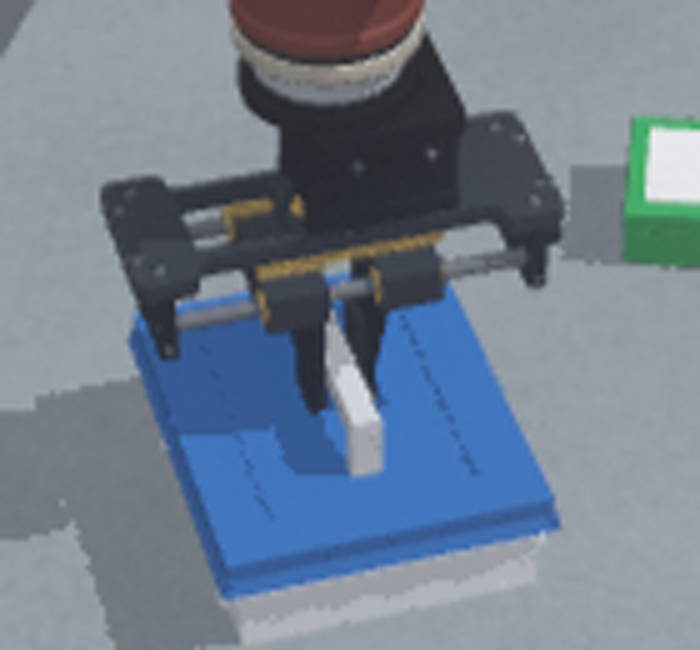

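The lid sits level at the rim with contact confirmed. Releasing and backing off straight up.

```bash
python3 -m inch '[[0,0,0,0,0,-0.0004,0.2],[0,0,0,0,0,-0.0004,0.3],[0,0,0,0,0,-0.0004,0.4],[0,0,0,0,0,-0.0004,0.5],[0,0,0,0,0,-0.0004,0.5],[0,0,0,0,0,-0.02,0.5],[0,0,0,0,0,-0.05,0.5],[0,0,0,0,0,-0.09,0.5],[0,0,0,0,0,-0.12,0.5],[0,0,0,0,0,-0.12,0.5],[0,0,0,0,0,-0.12,0.5],[0,0,0,0,0,-0.12,0.5]]'
python3 - <<'E'
from h import *
s=state();print(s["tcp_pos"],s["wrist_force"])
im=camera("wrist");cv2.imwrite("pics/w12.png",im[:,:,::-1]);np.save("w12.npy",im)
import pickle;pickle.dump(s,open("w12.pkl","wb"))
im=camera("side");crop(im,230,90,370,220,5,"pics/s12.png")
im=camera("scene");crop(im,160,210,320,350,5,"pics/sc12.png")
E
```

```text
time_s: 18.0
tcp_pos: [579.0, -177.8, 203.2]
orientation: [0.963, 0.27, -0.001, -0.001]
wrist_force: [-0.2, -0.5, -0.7]
grip_width: 43.6
[ 579.02578574 -177.7822344   203.21284588] [-0.20446595 -0.53492062 -0.66432533]
```

View pics/w12.png

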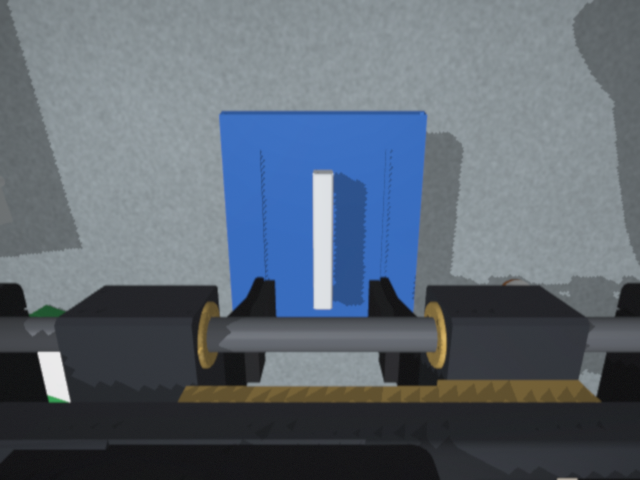

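View pics/s12.png

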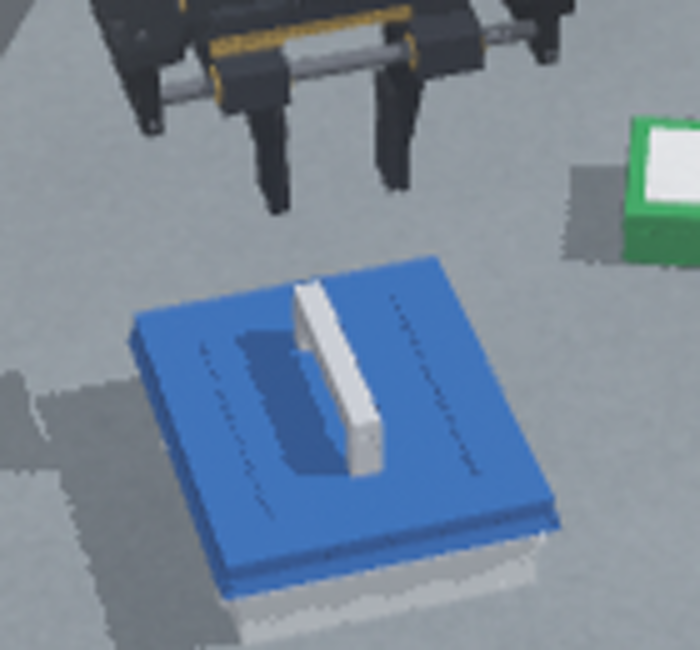

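View pics/sc12.png

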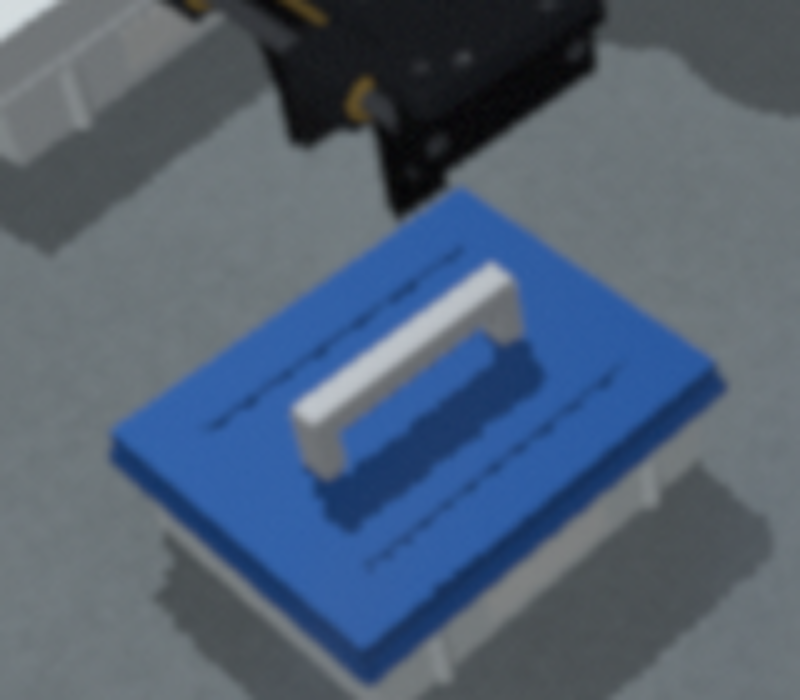

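The lid didn't move on release: the bar foot is at (365,475) in the side crop before and after. It is level and all hands-off, so I'm handing in.

```bash
python3 -c "
from cell import *
print(sign_off())"
```

```text
the job is handed in; nothing more can be done
None
```

I moved the top dish onto the shorter stack and lowered the large blue lid onto the smaller tub. I then released both and handed the job in at about 18 s of the 51 s. No verdict is reported, so the results below are my own checks.

- **Dish:** it was gripped at 59.6 mm and set down with a light 6 N contact. Afterwards the side and scene pictures showed both stacks three high, level and square.
- **Lid:** the skirt went over the rim without catching. It stopped at a bar height of about 83 mm, judged from the tool height when I gripped the bar on the bench. It pressed 5.5 N, was level, and did not visibly shift on release. The gripper ended about 117 mm above its release height, touching nothing.
- **Disagreement:** the three cameras put the tub's centre up to about 7 mm apart (scene x 584, side x 577, wrist x 581). I used their joint fit, and the lid going on without side force agrees with it.
- **Not checked:** once the lid was on, the dishes could not be seen. I did not measure the bystanders' positions again. I never touched them, and the slide box and oil bottle looked unmoved where they showed.

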